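# Rock the slide drainer's tilt gauge to its mark and hold

## Robot

A 6-joint arm with a two-finger parallel gripper is mounted at the origin on the work surface. World frame = base frame: x ahead of the robot, y to its left, z up, the work surface at z = 0. Lengths are in m, angles in rad, forces in N, time in s.
With the tool pointing down it reaches from about 0.325 to 0.85 m from the base axis. Payload 15.5 kg.
Tool frame: the origin (TCP) lies at the centre of the arm's flange, where the gripper is bolted on; the fingertips stand 191 mm ahead of it and the grasp point (between the pads) lies 172 mm ahead of it; z points along the fingers, y is the line along which they close (so a half turn about z gives the same grasp; the last joint's range is limited). The gripper opens to 91 mm and grips with 3 to 60 N. Pads are 32 mm wide; open, the fingers measure 118 mm over their backs; the gripper's body (76 mm by 178 mm) begins 60 mm behind the grasp point.
Start: joints at [1.05, 0.494, 1.345, -0, 1.302, -0.096], TCP at [0.258, 0.569, 0.405] pointing down, gripper open.
Joint ranges: [-2.91, 2.91], [-0.82, 2.16], [0.22, 2.67], [-1.22, 4.37], [0.12, 2.79], [-3.08, 3.08]. Speed limits (rad/s): [1.89, 1.89, 2.57, 3.01, 3.01, 3.01].

## Interface

Orientations are given as [roll, pitch, yaw] about the fixed x, y, z axes, in that order (R = Rz(yaw) Ry(pitch) Rx(roll)).
In Python, from rig import ctrl gives the robot as it stands.
- The arm moves only by the tool arm_command, never from a script. Its argument "plan" is a list that holds one entry, the list of rows, each a list of 6 numbers: the shift along the tool's x, y, z in mm, then the turn, a rotation vector about the tool's x, y, z in rad. A call has 1 to 8 rows; each row is the pose to reach, as a shift and turn from the pose commanded when the call began, along the tool's axes at that moment; what a row does not reach only later rows make up. A row lasts 1/8 s, in which the tool goes at most 62.5 mm and 10.7 degrees, less where a joint would pass 70% of its speed; a pose out of reach is approached as far as the arm can. A call with a gripper value outside its range is refused whole. "fingers" is the opening, from 0 (shut) to 1 (fully open), set as the call begins (left out, the last holds). The fingers move at their own pace and stop on an object; the grip force is fixed at half the most. Time passes only in rows, so rows that repeat a pose let the fingers close. It gives the time, the measured TCP pose, the force, the opening and the grip force at its end, in the units of the state.
- ctrl.get_state(): the state, without advancing time (a new reading comes with each control period).
- ctrl.read_camera(name): name is "side" or "top" or "wrist"; returns a dict with "image" (384x512x3 uint8, blue, green, red), "fx", "fy", "cx", "cy" (pixels), "k1" (the pictures are not rectified: a ray, as slopes to the right and down, at radius r is drawn at 1 + k1 r^2 times it, then the intrinsics apply), "rvec" (rotation vector, rad) and "tvec" (3), from world to camera coordinates, as OpenCV has them. Camera axes: x right, y down, z forward; pixel columns grow to the right and rows downward; lengths in m; the calibration is good to about 2 mm. A picture is of the moment at which its call begins. There is no depth.
- ctrl.finish_job(): hands the job in; it is judged then, once.
The state is a dict: "t": time; "joint_pos": joint angles; "qvel": joint speeds; "joint_efforts": joint torques, N m; "ee_pos": TCP position; "ee_rot": TCP orientation; "wrist_force": force on the tool from outside, world axes, zero at the start; "torque": the same for the moment, N m; "finger_gap": opening from 0.0 (shut) to 1.0 (fully open); "grip_force": force on a finger pad.
Only numpy, scipy, OpenCV 4.12 (cv2) and the standard library are available. Lean on these libraries where they do the work, as an engineer would, in place of code of your own. Each camera call takes 0.05 s, during which the arm holds its last target. There are 200 camera calls.

## Task

A freshly stained slide is clipped to the foot of the tilt gauge, which lies tipped across the high and the low rib of the wooden draining block. Take the gauge by the square post on its top and rock it over the high rib, without lifting it off the block, until its swinging pointer settles on the wedge-shaped mark. Finish while holding it still there, square across the high rib and with its foot still pressing lightly on that rib; leave the tube rack, dropper bottle and carton alone.

Things in the scene. Friction and masses are not known exactly. Their poses are not given: they have to be found in the camera images.
- block: Dark wooden block fixed to the bench; foot plate 90 (x) x 180 (y) x 14 mm; origin at the centre of its underside, z up. Two ribs along x, 80 mm long, 16 mm thick, rounded tops (radius 8 mm): the high one over y = 0, top 46 mm above the bench; the low one over y = +45 mm, top 38 mm above the bench. Nothing but the foot plate on the -y side of the high rib.
- rib_mid (a point): Middle of the axis of the high rib's rounded top, 38 mm above the bench (8 mm under the rib's top). Turned about the line through this point along the block's x axis, the gauge keeps its foot touching the rib.
- gauge: Loose tilt gauge, 0.5 kg +-25 %. Origin: centre of the foot's flat underside; x normal to the dial, y along the foot, z up. Foot 56 x 150 x 10 mm; dial plate 10 thick, 140 wide, z 10 to 145, at x = -12; on it a square post 24 x 24, z 145 to 185. Starts with x along the block's x, on both ribs, turned -0.175 rad about x (+y end low), touching the high rib 12 mm to -y of its centre.
- grip (a point): On the axis of the square post (gauge x = -12, y = 0), 170 mm above the foot's underside: 25 mm above the dial plate's top edge, 15 mm below the post's top. Axes as the gauge's.
- pointer (a joint): Angle of the pointer in the dial (rad, about the gauge's x axis): black needle with a round bob, shown on both faces, hanging freely from a pivot at gauge x = -12, z = 127 mm. With the gauge turned +a about x (+y end up) it settles at -a. After a movement it swings at about 2 Hz and settles in about 1.5 s. Starts near +0.175.
- pointer_tip (a point): Tip of the pointer's needle, 85 mm from the pivot, in the middle plane of the dial plate.
- mark (a joint): Angle of the mark in the dial (rad), about the same pivot and in the same sense as the pointer. The mark is a small dark steel wedge on the dial's lower arc, on both faces, narrow end towards the pivot; it stays where it is set. Between -0.36 and -0.08, so on the -y side of the dial: the foot's +y end must rise above level.
- mark_tip (a point): Where the needle's tip stands when the pointer is exactly on the mark: 85 mm from the pivot, just inside the wedge's narrow end.
- tube_rack: White plastic tube rack, 75 x 205 x 70 mm, with glass tubes to 114 mm height; origin under its centre. Leave alone.
- dropper: Small amber dropper bottle, 32 mm across, 85 mm tall; origin under its centre. Leave alone.
- carton: Small cardboard slide carton, 80 x 55 x 31 mm; origin under its centre. Leave alone.
Things that resemble listed ones, but are neither listed nor needed, are in the scene too. What is shaped like the gauge but pink, red or turquoise is not meant.

How it is judged:
On the way:
1. the gauge is held and has been rocked up to about level or beyond (contact force between the fingers and gauge above 1 N and value of joint pointer below 0.04 rad), for 0.1 s.
At the end, for the whole second after the job is handed in: Still held (finger contact over 1 N), still (under 20 mm/s), bearing on the block with over 0.4 N, within 0.2 rad of square and about 30 mm of its first place on the rib; pointer tip within 4.5 mm (3 degrees) of the mark, under 0.2 rad/s (distance between pointer_tip and mark_tip below 0.0045 m and velocity of joint pointer between -0.2 and 0.2 rad/s and contact force between the fingers and gauge above 1 N and contact force between gauge and block above 0.4 N and linear speed of gauge below 0.02 m/s and angle between the x axis of gauge and the x axis of block, either way round below 0.2 rad and x of gauge in the frame of block between -0.03 and 0.035 m and y of gauge in the frame of block between -0.03 and 0.045 m and z of gauge in the frame of block between 0.035 and 0.065 m); the arm keeps its last pose, push and grip.
It fails at once if the gauge is lifted off the block (its foot more than about 20 mm above the rib) (z of gauge in the frame of block above 0.072 m).
It fails at once if the gauge falls off the rib (z of gauge in the frame of block below 0.028 m).
It fails at once if the tube rack, dropper bottle or carton is moved more than 20 mm (distance of any of tube_rack, dropper, carton from where it was at the start of the episode above 0.02 m).
It also fails if it takes over 35 s, if anything falls off the work surface, if the arm or the gripper's body presses on something with over 40 N, if the wrist force passes 120 N, or if a joint passes its speed limit or range.

## Working session

There is one attempt and no reset: what is moved stays moved. The work goes in short steps, Python scripts to look and compute and a tool call to move; the robot and the scene stay as the last step left them, time stands still between calls to the robot, and variables do not carry over. Pictures are saved under pics/ and viewed, at most 10 in all, crops included, and the job is handed in when it is done.

Besides the shell and the picture viewer there is one more tool, called as a command line: name --argument value ..., lists and objects as JSON in quotes. arm_command: Moves the arm, as the interface text tells. Its arguments: {"type":"object","properties":{"plan":{"type":"array","items":{"type":"array","items":{"type":"array","items":{"type":"number"}}}},"fingers":{"type":"number"}},"required":["plan"]}

```bash
mkdir -p pics; ls; cat > h.py <<'E'
import numpy as np, cv2
from rig import ctrl
from scipy.spatial.transform import Rotation as R
def cam(n):
    c=ctrl.read_camera(n); c['K']=np.array([[c['fx'],0,c['cx']],[0,c['fy'],c['cy']],[0,0,1.]]); c['R']=cv2.Rodrigues(np.array(c['rvec'],float))[0]; c['t']=np.array(c['tvec'],float).ravel(); c['d']=np.array([c['k1'],0,0,0.]); c['o']=-c['R'].T@c['t']; return c
def ray(c,p):
    q=cv2.undistortPoints(np.array(p,float).reshape(-1,1,2),c['K'],c['d']).reshape(-1,2)
    return np.c_[q,np.ones(len(q))]@c['R']
def onz(c,p,z):
    r=ray(c,p); return c['o']+r*((z-c['o'][2])/r[:,2])[:,None]
def proj(c,P):
    return cv2.projectPoints(np.array(P,float).reshape(-1,1,3),c['R'],c['t'],c['K'],c['d'])[0].reshape(-1,2)
def tri(c1,p1,c2,p2):
    a,b=ray(c1,[p1])[0],ray(c2,[p2])[0]
    s=np.linalg.lstsq(np.c_[a,-b],c2['o']-c1['o'],rcond=None)[0]
    A,B=c1['o']+s[0]*a,c2['o']+s[1]*b; return (A+B)/2,np.linalg.norm(A-B)
E
python3 - <<'E'
from h import *
for n in ['side','top']:
    c=cam(n); cv2.imwrite(f'pics/{n}0.png',c['image']); print(n,c['o'],c['R'][2],c['fx'])
s=ctrl.get_state(); print(s)
E
```

```text
pics
side [0.43942738 0.84676719 0.86724233] [ 0.06207691 -0.76621024 -0.63958449] 368.35766573800385
top [0.35372442 0.00726151 1.59153704] [ 0.10608698 -0.00984441 -0.99430812] 439.1671421743494
{'t': 0.1, 'joint_pos': array([ 1.05049172e+00,  4.94109112e-01,  1.34605013e+00, -4.13638836e-06,
        1.30249224e+00, -9.54863037e-02]), 'qvel': array([ 0.00034409, -0.0015406 , -0.00182793, -0.00180713,  0.00163743,
        0.00050975]), 'joint_efforts': array([ 2.66703952e-03, -8.80240989e+01, -3.82545018e+01,  7.10374047e-02,
        4.79885435e-02,  4.06609786e-05]), 'ee_pos': array([0.25752288, 0.56933887, 0.40421165]), 'ee_rot': array([-3.14053827e+00, -9.69811637e-05,  2.71677540e+00]), 'wrist_force': array([ 0.43480471, -0.35214845, -0.06905486]), 'torque': array([0.01026919, 0.06140647, 0.05483086]), 'grip_force': 0.0, 'finger_gap': 0.996948084574462}
```

View pics/side0.png

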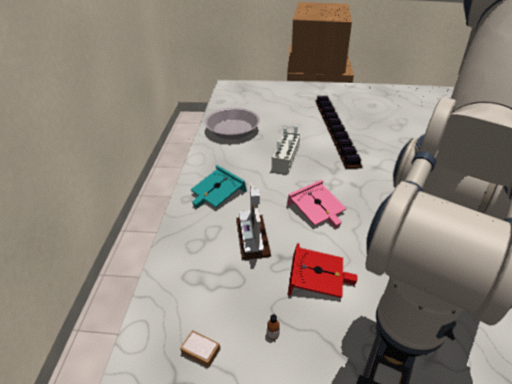

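View pics/top0.png

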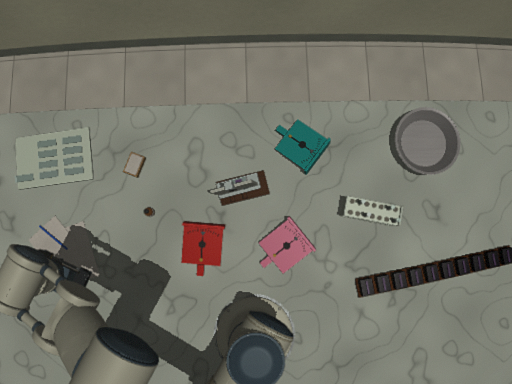

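The white gauge on its dark block is at about (252,228) in the side view and (238,188) in the top view, with the dial almost edge-on to both. The coloured look-alikes lie flat around it. I'll zoom in.

```bash
python3 - <<'E'
from h import *
a=cv2.imread('pics/side0.png')[175:270,220:290]; b=cv2.imread('pics/top0.png')[160:215,195:280]
a=cv2.resize(a,None,fx=6,fy=6,interpolation=2)[:560]; b=cv2.resize(b,None,fx=4.4,fy=4.4,interpolation=2)
h=max(a.shape[0],b.shape[0]); o=np.zeros((h,a.shape[1]+b.shape[1],3),'uint8'); o[:a.shape[0],:a.shape[1]]=a; o[:b.shape[0],a.shape[1]:]=b
print(o.shape,a.shape); cv2.imwrite('pics/z0.png',o)
E
```

```text
(560, 794, 3) (560, 420, 3)
```

View pics/z0.png

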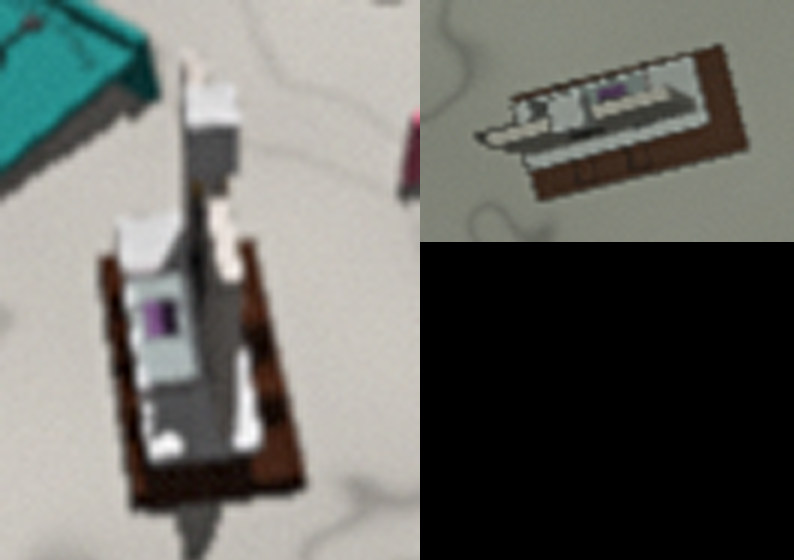

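The crop confirms it: the post leans towards image-left, so gauge +y is roughly world +y, the block is yawed about +0.24 rad, and the dial is on the robot's side. Next I measure the block and the wrist camera mounting.

```bash
cat >> h.py <<'E'
def tool():
    s=ctrl.get_state(); return np.array(s['ee_pos']),R.from_euler('xyz',s['ee_rot']).as_matrix()
E
python3 - <<'E'
from h import *
c=cam('top'); im=c['image'].astype(int)
m=((im[...,2]-im[...,0]>18)&(im[...,2]<130)).astype('uint8'); w=np.zeros_like(m); w[155:218,195:285]=m[155:218,195:285]
n,l,st,_=cv2.connectedComponentsWithStats(w); print(st[1:])
pts=np.argwhere((w>0))[:,::-1].astype(float); keep=[i for i in range(1,n) if st[i,4]>15]
pts=np.argwhere(np.isin(l,keep))[:,::-1].astype(float)
P=onz(c,pts,0.014)[:,:2].astype('float32'); r=cv2.minAreaRect(P*1000); print(r, cv2.boxPoints(r))
for p in [(195+300/4.4,160+47/4.4),(195+328/4.4,160+150/4.4),(195+120/4.4,160+200/4.4)]: print(onz(c,[p],.014))
# post pixel top corners guess
w=cam('wrist'); p,T=tool(); print('cam in tool',T.T@(w['o']-p),'\n',T.T@w['R'].T,w['fx'])
s=cam('side'); 
print('side corners',onz(s,[(220+130/6,175+510/6),(220+305/6,175+488/6)],0.0))
E
```

```text
[[220 171  49  34 435]
 [227 179   1   1   1]
 [219 180   6   2   6]
 [216 182   2   1   2]]
((526.6748657226562, 25.2811279296875), (87.39047241210938, 176.89642333984375), 12.069243431091309) [[465.45154  102.63785 ]
 [502.43945  -70.34839 ]
 [587.8982   -52.075592]
 [550.9103   120.910645]]
[[ 0.58531017 -0.0517763   0.014     ]]
[[ 0.49933723 -0.07193859  0.014     ]]
[[0.46327493 0.09955742 0.014     ]]
cam in tool [0.07642345 0.00076958 0.02023994] 
 [[-1.55331576e-05 -9.62921917e-01 -2.69780245e-01]
 [ 9.99999987e-01 -5.87245163e-05  1.52027315e-04]
 [-1.62233148e-04 -2.69780239e-01  9.62921906e-01]] 329.3000767894922
side corners [[0.55315298 0.12347404 0.        ]
 [0.46538988 0.10366965 0.        ]]
```

```bash
cat >> h.py <<'E'
B=np.array([0.5265,0.0255,0]); YAW=0.2106
RB=R.from_euler('z',YAW).as_matrix()
def bw(v): return B+RB@np.array(v,float)
def grip_pose(a,up=0.,side=0.,down=0.,gx=0.,s0=-0.012,gh=0.173):
    "tool pose holding the gauge turned a about rib"
    n=np.array([0,-np.sin(a),np.cos(a)]); e=np.array([0,np.cos(a),np.sin(a)])
    g=np.array([gx-0.012,0,0.038])+.008*n-s0*e+gh*n
    T=RB@np.c_[[-1,0,0],e,-n]
    return bw(g)+RB@n*(0.172+up)+T[:,0]*side-np.array([0,0,down]),T
def cmd(P,T):
    p,C=tool(); print('shift',np.round(1000*C.T@(P-p),1),'turn',np.round(R.from_matrix(C.T@T).as_rotvec(),4))
E
python3 - <<'E'
from h import *
P,T=grip_pose(-.175,up=.1,side=.08); print(P); cmd(P,T)
E
```

```text
[0.41757472 0.09495173 0.48199182]
shift [-341.3 -366.4  -77.3] turn [ 0.1686 -0.0558 -0.6337]
```

arm_command --plan '[[[-40,-45,-77,0.02,-0.007,-0.08],[-85,-92,-77,0.04,-0.014,-0.16],[-128,-137,-77,0.065,-0.02,-0.24],[-170,-183,-77,0.085,-0.028,-0.32],[-213,-229,-77,0.105,-0.035,-0.4],[-256,-275,-77,0.126,-0.042,-0.475],[-299,-320,-77,0.148,-0.049,-0.555],[-341,-366,-77,0.169,-0.056,-0.634]]]'

```text
t: 1.25
ee_pos: [0.409, 0.1197, 0.4819]
ee_rot: [-2.966, 0.0, -2.928]
wrist_force: [0.9, -0.1, 0.2]
finger_gap: 1.0
grip_force: 0.0
```

```bash
python3 - <<'E'
from h import *
P,T=grip_pose(-.175,up=.1,side=.08); cmd(P,T)
c=cam('wrist'); 
o=cv2.resize(c['image'],None,fx=1.5,fy=1.5,interpolation=2); cv2.imwrite('pics/w1.png',o)
p,T=tool(); print(p)
def pt(y,z,x=-.017,a=-.175):
    n=np.array([0,-np.sin(a),np.cos(a)]); e=np.array([0,np.cos(a),np.sin(a)])
    return bw(np.array([x,0,.038])+.008*n+.012*e+z*n+y*e)
print(np.round(1.5*proj(c,[pt(0,.127),pt(-.07,.145),pt(.07,.145),pt(-.075,.01,-.028),pt(.075,.01,-.028),pt(0,.185,-.012)]),0))
E
```

```text
shift [ -3.2 -25.6   4.5] turn [-0.0009  0.001   0.003 ]
[0.41070255 0.11432079 0.48194711]
[[345. 380.]
 [234. 392.]
 [452. 393.]
 [272. 308.]
 [439. 309.]
 [338. 435.]]
```

View pics/w1.png

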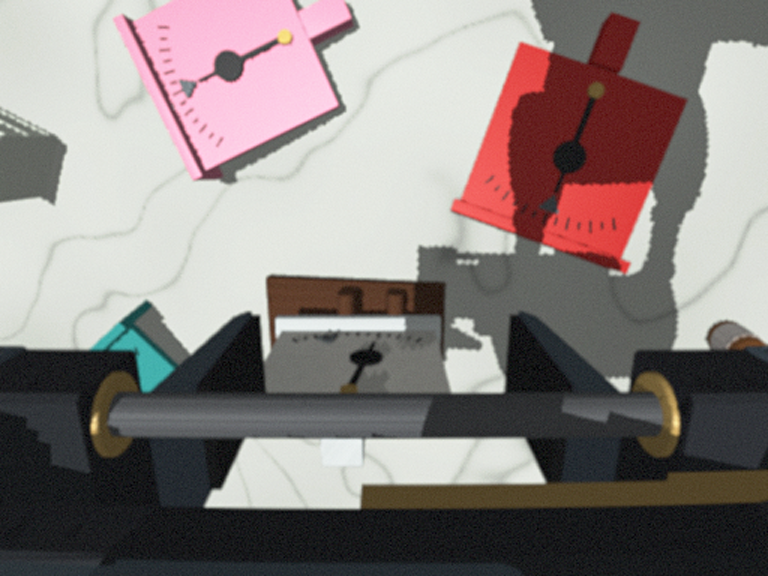

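The wrist view shows the true dial: pivot about (348,388), bob (366,357), needle tip near (374,342), wedge near (325,338), and the post top's lower edge at about row 465, columns 322–363. Next I measure these with the arm at rest.

```bash
cat >> h.py <<'E'
def gp(y,z,x=-.017,a=-.175,s0=-.012,gx=0):
    n=np.array([0,-np.sin(a),np.cos(a)]); e=np.array([0,np.cos(a),np.sin(a)])
    return bw(np.array([x+gx,0,.038])+.008*n-s0*e+z*n+y*e)
def ondial(c,px,a,x=-.017):
    "dial coords (y,z) of pixels"
    o=gp(0,0,x,a); ex=RB[:,0]; ey=gp(1,0,x,a)-o; ez=gp(0,1,x,a)-o
    r=ray(c,px); q=c['o']+r*(((o-c['o'])@ex)/(r@ex))[:,None]
    return np.c_[(q-o)@ey,(q-o)@ez]
E
python3 - <<'E'
from h import *
c=cam('wrist'); print(tool()[0])
im=c['image']; cv2.imwrite('pics/w2full.png',im)
z=im[205:325,170:310]; cv2.imwrite('pics/w2.png',cv2.resize(z,None,fx=5,fy=5,interpolation=2))
print(np.round(proj(c,[gp(0,.127),gp(-.07,.145),gp(.07,.145),gp(-.075,.01,-.028),gp(.075,.01,-.028),gp(-.012,.185,0),gp(.012,.185,0),gp(0,.042)]),1))
E
```

```text
[0.40989121 0.11714212 0.48186598]
[[236.7 253.4]
 [162.8 261.2]
 [308.6 262.5]
 [186.2 205.2]
 [297.9 206.1]
 [218.8 302.3]
 [246.7 302.6]
 [240.8 222.2]]
```

View pics/w2.png

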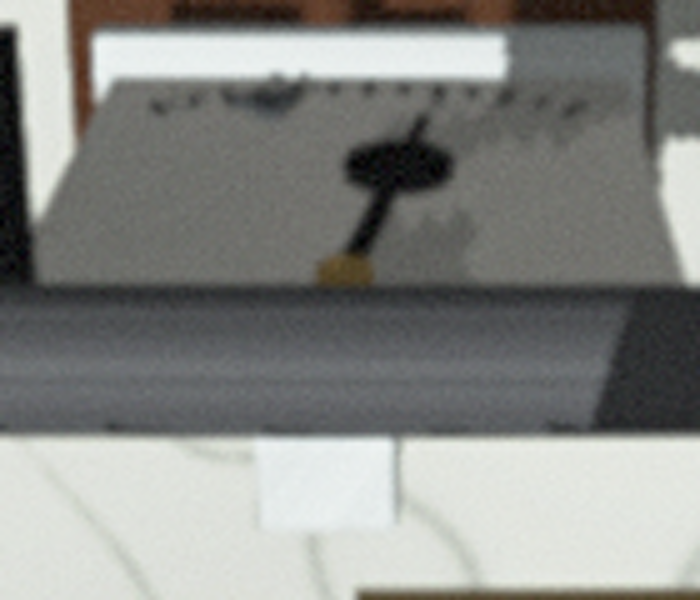

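```bash
cat > m.py <<'E'
from h import *
E
python3 - <<'E'
import h; from h import *
h.B=h.B+RB@[.0075,.002,0]   # gauge offset seen in wrist view
c=cam('wrist'); px=np.array([[345,270],[400,165],[425,118],[265,108],[262,95],[228,97],[300,97],[92,30]])/5.+[170,205]
d=ondial(c,px,-.175); print(np.round(d*1000,1))
v=d-[0,.127]; print('ang from nominal pivot',np.round(np.arctan2(v[:,0],-v[:,1]),3))
v=d-d[0]; print('ang from seen pivot',np.round(np.arctan2(v[:,0],-v[:,1]),3))
P,T=grip_pose(-.175,up=.04); cmd(P,T)
P,T=grip_pose(-.175,up=.0); cmd(P,T)
E
```

```text
[[  3.3 123.6]
 [ 13.5  71.7]
 [ 19.2  43.3]
 [-21.7  36.6]
 [-23.4  27.8]
 [-32.1  29.2]
 [-13.4  29.2]
 [-78.  -22.6]]
ang from nominal pivot [ 0.763  0.24   0.226 -0.236 -0.232 -0.317 -0.136 -0.481]
ang from seen pivot [ 3.142  0.195  0.196 -0.28  -0.271 -0.359 -0.174 -0.508]
shift [-90.7 -22.8  63.9] turn [-0.0004 -0.0002 -0.004 ]
shift [-90.7 -22.8 103.9] turn [-0.0004 -0.0002 -0.004 ]
```

arm_command --plan '[[[-30,-8,20,0,0,0],[-60,-16,40,0,0,-0.002],[-91,-23,64,0,0,-0.004],[-91,-23,64,0,0,-0.004],[-91,-23,64,0,0,-0.004],[-91,-23,64,0,0,-0.004],[-91,-23,64,0,0,-0.004]]]'

```text
t: 2.28
ee_pos: [0.5043, 0.1079, 0.4234]
ee_rot: [-2.967, 0.001, -2.926]
wrist_force: [-0.7, 0.3, 0.3]
finger_gap: 1.003
grip_force: 0.0
```

```bash
python3 - <<'E'
import h; from h import *
h.B=h.B+RB@[.0075,.002,0]
for i in range(2):
    c=cam('wrist'); P,T=grip_pose(-.175,up=.0); cmd(P,T)
a=c['image']; s=cam('side')['image'][150:270,190:310]
a=cv2.resize(a,(640,480)); s=cv2.resize(s,None,fx=1.3,fy=1.3); 
s2=cv2.resize(cam('side')['image'][160:260,200:300],(480,480),interpolation=2)
cv2.imwrite('pics/w3.png',np.hstack([cv2.resize(a,(426,320)),cv2.resize(s2,(320,320))]))
print(np.round(proj(c,[gp(0,.185,-.012)]),1))
E
```

```text
shift [ 0.2 -2.7 40.8] turn [-0.0001  0.0012  0.0043]
shift [ 0.3 -2.7 40.7] turn [-0.0001  0.0011  0.0043]
[[250.3 228.3]]
```

View pics/w3.png

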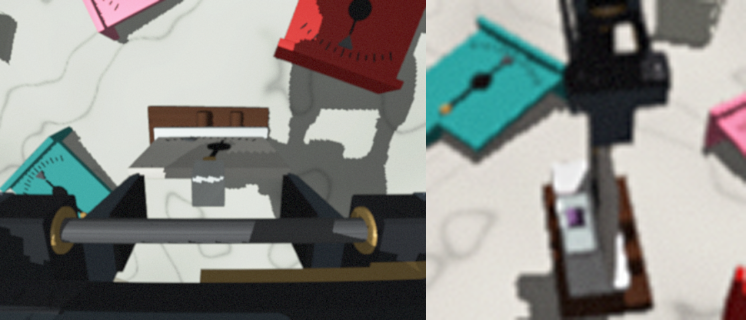

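The post top sits at about (250,228) in full-size pixels, which matches the prediction, and the fingers straddle it. Descend and close.

arm_command --plan '[[[0,-1,12,0,0,0.002],[0,-2,24,0,0,0.004],[0,-3,36,0,0,0.004],[0,-3,40,0,0,0.004],[0,-3,40,0,0,0.004],[0,-3,40,0,0,0.004]]]'

```text
t: 3.22
ee_pos: [0.507, 0.098, 0.3841]
ee_rot: [-2.966, 0.001, -2.931]
wrist_force: [0.3, -0.2, 0.1]
finger_gap: 1.003
grip_force: 0.0
```

```bash
python3 - <<'E'
import h; from h import *
h.B=h.B+RB@[.0075,.002,0]
P,T=grip_pose(-.175); cmd(P,T); print(ctrl.get_state()['wrist_force'])
E
```

```text
shift [0.6 0.4 0.5] turn [-0.0001  0.0009  0.0002]
[ 0.32555835 -0.20973083  0.13056045]
```

arm_command --plan '[[[0,0,0,0,0,0],[0,0,0,0,0,0],[0,0,0,0,0,0],[0,0,0,0,0,0],[0,0,0,0,0,0],[0,0,0,0,0,0],[0,0,0,0,0,0],[0,0,0,0,0,0]]]' --fingers 0

```text
t: 4.22
ee_pos: [0.5069, 0.0979, 0.3838]
ee_rot: [-2.967, 0.0, -2.931]
wrist_force: [0.2, -0.4, -0.2]
finger_gap: 0.26
grip_force: 30.0
```

```bash
python3 - <<'E'
import h; from h import *
h.B=h.B+RB@[.0075,.002,0]
c=cam('wrist'); P,T=grip_pose(-.175); cmd(P,T); s=ctrl.get_state(); print(s['wrist_force'],s['torque'],s['grip_force'],s['finger_gap'])
z=c['image'][110:240,180:330]; cv2.imwrite('pics/w4.png',cv2.resize(z,None,fx=4,fy=4,interpolation=2))
E
```

```text
shift [0.5 0.4 0.2] turn [0.0001 0.0003 0.0002]
[ 0.24978875 -0.30411783 -0.41867463] [ 0.34086691  0.10540604 -0.01857593] 29.997745156288147 0.26192881317173966
```

View pics/w4.png

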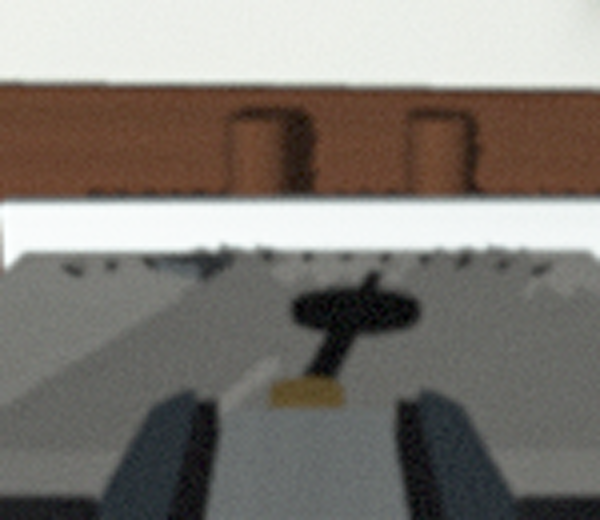

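Held at a 24 mm gap. The needle tip is at about (375,270) and the wedge is centred near (195,263) in this crop. Now the angles and the rocking moves.

```bash
python3 - <<'E'
import h; from h import *
h.B=h.B+RB@[.0075,.002,0]
c=cam('wrist'); px=np.array([[308,385],[357,312],[375,270],[195,265],[150,262],[222,262],[2,200]])/4.+[180,110]
d=ondial(c,px,-.175); print(np.round(d*1000,1))
v=d-[0,.127]; print(np.round(np.arctan2(v[:,0],-v[:,1]),3))
v=d-[d[0,0],.127]; print(np.round(np.arctan2(v[:,0],-v[:,1]),3))
h.B=B-RB@[0,.002,0]+0  # rib axis is block's; keep gauge offset as s0 shift
h.B=np.array([.5265,.0255,0])+RB@[.0075,0,0]
p0,T0=tool(); ax=RB[:,0]; piv=bw([0,0,.038])
for q in [.06*k for k in range(1,9)]:
    Q=R.from_rotvec(ax*q).as_matrix(); P=piv+Q@(p0-piv)
    print(q,np.round(1000*T0.T@(P-p0),1),np.round(R.from_matrix(T0.T@Q@T0).as_rotvec(),3))
E
```

```text
[[  0.9 119.1]
 [ 10.7  74.6]
 [ 16.   40. ]
 [-24.5  35.3]
 [-35.   32.4]
 [-18.5  32.4]
 [-85.7 -43. ]]
[ 0.114  0.201  0.182 -0.261 -0.354 -0.193 -0.467]
[ 0.     0.185  0.172 -0.27  -0.363 -0.203 -0.471]
0.06 [  0.  -21.2  -0.2] [-0.06 -0.    0.  ]
0.12 [  0.  -42.4   0.9] [-0.12 -0.    0.  ]
0.18 [  0.  -63.5   3.3] [-0.18 -0.    0.  ]
0.24 [  0.  -84.4   6.9] [-0.24 -0.    0.  ]
0.3 [   0.  -105.1   11.8] [-0.3 -0.   0. ]
0.36 [   0.  -125.4   17.9] [-0.36 -0.    0.  ]
0.42 [   0.  -145.4   25.2] [-0.42 -0.    0.  ]
0.48 [   0.  -164.8   33.7] [-0.48 -0.    0.  ]
```

arm_command --plan '[[[0,-10.6,-0.2,-0.03,0,0],[0,-21.2,-0.2,-0.06,0,0],[0,-31.8,0.2,-0.09,0,0],[0,-42.4,0.9,-0.12,0,0],[0,-53,2,-0.15,0,0],[0,-63.5,3.3,-0.18,0,0],[0,-74,5,-0.21,0,0],[0,-84.4,6.9,-0.24,0,0]]]'

```text
t: 5.32
ee_pos: [0.5245, 0.0151, 0.3915]
ee_rot: [3.076, -0.0, -2.931]
wrist_force: [0.0, 0.1, -4.9]
finger_gap: 0.259
grip_force: 30.0
```

```bash
python3 - <<'E'
from h import *
s=ctrl.get_state(); print(s['wrist_force'],s['torque'],s['grip_force'],s['ee_pos'],s['ee_rot'])
p0,T0=tool(); ax=RB[:,0]; piv=np.array([.5265,.0255,0])+RB@[.0075,0,.038]
for q in [.06*k for k in range(1,5)]:
    Q=R.from_rotvec(ax*q).as_matrix(); P=piv+Q@(p0-piv)
    print(q,np.round(1000*T0.T@(P-p0),1),np.round(R.from_matrix(T0.T@Q@T0).as_rotvec(),3))
E
```

```text
[ 0.0208449   0.13781843 -4.92680127] [-0.05699147  0.01130831  0.03790349] 29.994691014289856 [0.5244583  0.01510178 0.39147325] [ 3.07557203e+00 -3.54160663e-04 -2.93065253e+00]
0.06 [  0.  -21.2  -0.2] [-0.06 -0.   -0.  ]
0.12 [  0.  -42.4   0.9] [-0.12 -0.   -0.  ]
0.18 [  0.  -63.5   3.3] [-0.18 -0.   -0.  ]
0.24 [  0.  -84.4   6.9] [-0.24 -0.   -0.  ]
```

The wrist now carries about 4.9 N, so the foot hangs just clear of the rib. I'll finish the turn and then press down a little at a time.

arm_command --plan '[[[0,-10.6,0,-0.03,0,0],[0,-21.2,0,-0.06,0,0],[0,-31.8,0.5,-0.09,0,0],[0,-42.4,1,-0.12,0,0],[0,-53,2.1,-0.15,0,0],[0,-63.5,3.5,-0.18,0,0],[0,-72,5,-0.205,0,0],[0,-72,6,-0.205,0,0]]]'

```text
t: 6.32
ee_pos: [0.5399, -0.0553, 0.3816]
ee_rot: [2.871, 0.001, -2.932]
wrist_force: [-2.1, -4.0, 16.8]
finger_gap: 0.261
grip_force: 30.0
```

arm_command --plan '[[[0,0,0.5,0,0,0],[0,0,0.5,0,0,0],[0,0,0.5,0,0,0]]]'

```text
t: 6.7
ee_pos: [0.5398, -0.0546, 0.3817]
ee_rot: [2.873, 0.002, -2.931]
wrist_force: [-2.0, -5.8, 12.8]
finger_gap: 0.262
grip_force: 30.0
```

arm_command --plan '[[[0,0,0.7,0,0,0],[0,0,0.7,0,0,0],[0,0,0.7,0,0,0]]]'

```text
t: 7.08
ee_pos: [0.5399, -0.0545, 0.3817]
ee_rot: [2.873, 0.003, -2.931]
wrist_force: [-3.5, -6.1, 21.2]
finger_gap: 0.259
grip_force: 30.0
```

The foot now presses on the rib with about 26 N. I'll ease off, let the pointer settle and look.

arm_command --plan '[[[0,0,-1.2,0,0,0],[0,0,-1.2,0,0,0],[0,0,-1.2,0,0,0],[0,0,-1.2,0,0,0],[0,0,-1.2,0,0,0],[0,0,-1.2,0,0,0],[0,0,-1.2,0,0,0],[0,0,-1.2,0,0,0]]]'

```text
t: 8.07
ee_pos: [0.5398, -0.0545, 0.3817]
ee_rot: [2.872, 0.002, -2.931]
wrist_force: [-1.0, -3.8, 9.2]
finger_gap: 0.263
grip_force: 30.0
```

arm_command --plan '[[[0,0,0,0,0,0],[0,0,0,0,0,0],[0,0,0,0,0,0],[0,0,0,0,0,0],[0,0,0,0,0,0],[0,0,0,0,0,0]]]'

```text
t: 8.82
ee_pos: [0.5398, -0.0545, 0.3818]
ee_rot: [2.872, 0.002, -2.931]
wrist_force: [-1.0, -2.9, 8.6]
finger_gap: 0.263
grip_force: 30.0
```

```bash
python3 - <<'E'
from h import *
c=cam('wrist'); z=c['image'][110:240,180:330]; cv2.imwrite('pics/w5.png',cv2.resize(z,None,fx=4,fy=4,interpolation=2))
s=ctrl.get_state(); print(s['wrist_force'],s['ee_rot'])
E
```

```text
[-0.12396836 -3.26227554  8.50629752] [ 2.87242890e+00  1.70903603e-03 -2.93071917e+00]
```

View pics/w5.png

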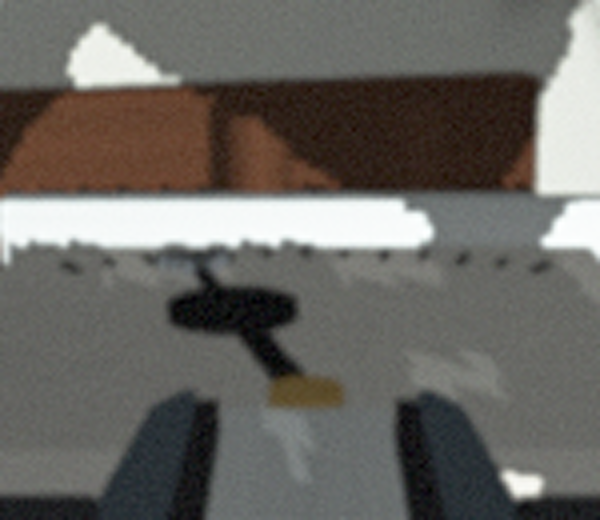

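The needle tip is at about (205,270) and the wedge is about (192,262), so the needle is nearly on it. I'll measure the wedge by its bluish colour.

```bash
python3 - <<'E'
import h; from h import *
c=cam('wrist'); im=c['image']; z=im[168:186,206:250].astype(int)
d=z[...,0]-z[...,2]; print(d[4:14,6:34]); print(z.sum(2)[4:14,6:34]//3)
a=np.pi-2.8724; 
h.B=np.array([.5265,.0255,0])+RB@[.0075,0,0]
m=d>12; ys,xs=np.nonzero(m); px=np.c_[xs+206,ys+168]; print(px.mean(0),len(px))
t=np.r_[[[308/4+180,385/4+110],[233/4+180,310/4+110],[205/4+180,270/4+110]],[px.mean(0)]]
D=ondial(c,t,a); print(a,np.round(D*1000,1)); v=D-[D[0,0],.127]; print(np.round(np.arctan2(v[:,0],-v[:,1]),3))
cv2.imwrite('pics/w6.png',cv2.resize(im[160:205,206:266],None,fx=12,fy=12,interpolation=cv2.INTER_NEAREST))
E
```

```text
[[ 1 -2 -2  1 -1  1 -1  0  0  0 -2  2  0  1  1  1  3  4  3  2  3  3  1  4
   6  7  3  1]
 [-1 -6 -6 -4 -4 -4 -4  0  3  4  2  3  2  5  2  1  1  5  1  3  1  5  9  7
   2  3 -3 -6]
 [-6 -6 -5 -4 -5 -3 -3  6  6  7  7  6  8 11  6  4  2  3  7  4  5  8  9 10
   7  4 -3 -2]
 [-7 -3 -4 -2 -4 -2  1  3  8  9  7 11  5  6  5  8  8  7  4  4  9 12 12  6
   5  0 -4 -2]
 [-6 -4 -7 -3 -6 -6  0  3 10  4  6  8 10  7  6 12  6  6  9  6 10  8 10  2
   0 -2 -4 -3]
 [-4 -5 -5 -7 -5 -3 -4 -1 -1  2  4  6  5  6 11  8  7  8  7 10  7  3  4  1
  -2 -4 -5 -4]
 [-3 -5 -6 -6 -2 -3 -3 -4  0 -3 -2 -1 -2 -1  5  5  4 -1 -1  3  4  2 -1 -3
  -2 -5 -5 -5]
 [-5 -5 -9 -1 -5 -3 -3 -5 -5 -4 -2 -4 -3  1 -1  1 -1 -2 -1  8 -1 -3  2 -3
  -4 -6 -4 -4]
 [-7 -3 -1 -4 -7 -5 -4 -6 -1 -3 -4 -8 -1 -2 -3 -3 -3 -2  0 -3 -1  2 -3 -2
  -4 -3 -2 -4]
 [-1 -2 -6 -3 -3 -2 -3 -5 -3 -4 -3 -3 -4 -7 -4 -3 -2 -6 -2  1  5  1  2 -3
   0 -5 -4 -3]]
[[149 148 146 145 140 145 144 133 123 101  91  88  88  91 102 119 124 125
  121 120  95  82  83  86 104 122 129 124]
 [123 119 114 107  99 100 101  93  89  85  67  76  71  66  68  63  66  62
   65  65  57  63 
[... 385 characters left out ...]
 122 123 120 113 115 117 115 111 104 113 113 105 108 110  84  54
   41  51  80 105 116 117 117 113 107  98]
 [125 125 121 121 123 125 124 118 115 111 113 112 112 117 112 112  83  57
   27  29  55  88 109 123 122 117 109  98]
 [114 116 121 122 121 121 121 115 109 109 108 107 118 112 119 120 101  66
   35  20  36  56  87 108 108 115 106 104]
 [108 110 115 115 116 116 120 115 105 105 100 104 108 112 110 110 106  85
   53  29  24  33  68  84  98 101  96  95]
 [103  99 105 105 107 110 116 111 107 100  97  98 103  98 101 102  96  77
   55  32  18  23  34  57  73  69  71  75]]
[239. 185.] 1
0.2691926535897933 [[  2.5 120.4]
 [-12.1  75. ]
 [-20.   42.4]
 [-11.9  67.6]]
[ 0.    -0.275 -0.26  -0.238]
```

View pics/w6.png

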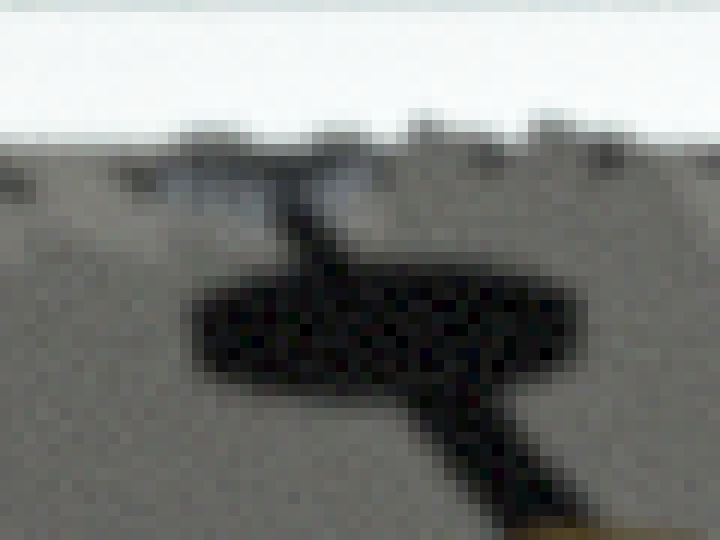

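The needle crosses the wedge about 1.5 px (roughly 1.3 mm) towards its +y side, so I'll turn a little further.

arm_command --plan '[[[0,-2.8,0,-0.008,0,0],[0,-5.6,0,-0.016,0,0],[0,-5.6,0,-0.016,0,0],[0,-5.6,0,-0.016,0,0],[0,-5.6,0,-0.016,0,0],[0,-5.6,0,-0.016,0,0],[0,-5.6,0,-0.016,0,0],[0,-5.6,0,-0.016,0,0]]]'

```text
t: 9.93
ee_pos: [0.541, -0.0598, 0.3804]
ee_rot: [2.856, 0.002, -2.931]
wrist_force: [-1.2, -3.7, 11.0]
finger_gap: 0.259
grip_force: 30.0
```

arm_command --plan '[[[0,0,0,0,0,0],[0,0,0,0,0,0],[0,0,0,0,0,0],[0,0,0,0,0,0],[0,0,0,0,0,0],[0,0,0,0,0,0],[0,0,0,0,0,0],[0,0,0,0,0,0]]]'

```text
t: 10.92
ee_pos: [0.541, -0.0598, 0.3804]
ee_rot: [2.856, 0.002, -2.931]
wrist_force: [-1.3, -3.8, 10.7]
finger_gap: 0.263
grip_force: 30.0
```

```bash
python3 - <<'E'
from h import *
im=cam('wrist')['image']; cv2.imwrite('pics/w7.png',cv2.resize(im[160:205,206:266],None,fx=12,fy=12,interpolation=cv2.INTER_NEAREST))
s=ctrl.get_state(); print(s['wrist_force'],s['grip_force'],s['ee_rot'],s['t'],abs(s['qvel']).max())
E
```

```text
[-0.62669211 -3.85759091 11.00409894] 30.00554323196411 [ 2.85641452e+00  1.85104915e-03 -2.93074416e+00] 10.975 0.0010969938430020873
```

View pics/w7.png

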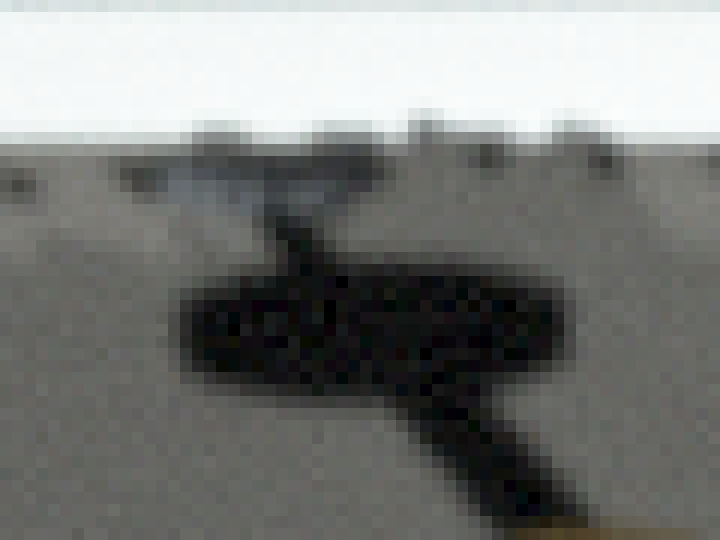

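The needle tip at (275,215) now meets the middle of the wedge (columns 160–375). The arm is still and pressing on the rib, so I'm handing it in.

```bash
python3 -c "
from rig import ctrl
print(ctrl.finish_job())"
```

```text
the job is handed in; nothing more can be done
None
```

I handed the job in with the gauge held still on the high rib, the pointer on the wedge mark in the last picture, and the foot pressing on the rib with about 16 N; the judge's result was not reported back.

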